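# Snap the spring clip onto the spool stand

### The arm

A 6-joint arm with a two-finger parallel gripper is mounted at the origin on the work surface; the furniture and walls round the work are solid. World frame = base frame: x ahead of the robot, y to its left, z up, the work surface at z = 0. Lengths are in m, angles in rad, forces in N, time in s.
With the tool pointing down it reaches from about 0.3 to 0.775 m from the base axis. Payload 14.6 kg.
Tool frame: the origin (TCP) lies on the front face of the gripper's body, between the roots of the fingers; the fingertips stand 73 mm ahead of it and the grasp point (between the pads) lies tcp_to_grasp ahead of it (tcp_to_grasp is the distance from the TCP to the grasp point, in m); z points along the fingers, y is the line along which they close (so a half turn about z gives the same grasp; the last joint's range is limited). The gripper opens to 85 mm and grips with 20 to 120 N. Pads are 22 mm wide; open, the fingers measure 114 mm over their backs; the gripper's body (76 mm by 85 mm) begins 54 mm behind the grasp point. The pads swing forward as they close: fully open they stand 13 mm farther back than shut.
Start: joints at [1.064, 0.3, 1.521, -0, 1.321, -0.067], TCP at [0.234, 0.498, 0.304] pointing down, gripper open.
Joint ranges: [-3.03, 3.03], [-0.79, 2.21], [0.23, 2.52], [-1.04, 4.18], [0, 3.07], [-2.55, 2.55]. Speed limits (rad/s): [2.22, 2.22, 2.57, 3.14, 3.14, 3.14].

### API

Orientations are given as a rotation vector (axis times angle).
In Python, from workcell import read_state, capture, calibration, close_job, tcp_to_grasp gives the robot as it stands. The module is installed in compiled form; this text tells all that it offers.
- The arm moves only by the shell command python3 -m jog 'ROWS'. ROWS is JSON, one flat list of numbers, 7 for each row, row after row: the turn, a rotation vector about the tool's x, y, z in rad, then the shift along the tool's x, y, z in mm, then the closure, from -1 (fully open) to 1 (shut). In form: [wx, wy, wz, dx, dy, dz, hand, wx, wy, wz, dx, dy, dz, hand, ...]. A call has 1 to 20 rows; each row is the pose to reach, as a shift and turn from the pose commanded when the call began, along the tool's axes at that moment; what a row does not reach only later rows make up. A row lasts 1/10 s, in which the tool goes at most 50 mm and 8.59 degrees, less where a joint would pass 70% of its speed; a pose out of reach is approached as far as the arm can. A call with a gripper value outside its range is refused whole. The fingers move at their own pace and stop on an object; the grip force is fixed at half the most. Time passes only in rows, so rows that repeat a pose let the fingers close. It gives the time, the measured TCP pose, the force, the opening and the grip force at its end, in the units of the state.
- read_state(): the state, without advancing time (a new reading comes with each control period).
- capture(name): name is "side" or "top"; returns the picture (420x560x3 uint8, blue, green, red); there is no depth.
- calibration(name): a dict with "fovy" (degrees; the focal length in pixels is half the picture's height over the tangent of half this angle, whatever the lens; pixels are square), "cx", "cy" (the principal point, pixels), "extrinsics" (4x4, takes a point from world to camera coordinates). Camera axes: x right, y down, z forward; pixel columns grow to the right and rows downward; lengths in m; the calibration is good to about 2 mm. A picture is of the moment at which its call begins. calibration takes no time and is no camera call.
- close_job(): hands the job in; it is judged then, once.
The state is a dict: "time": time; "joint_pos": joint angles; "dq": joint speeds; "tau": joint torques, N m; "tcp_pos": TCP position; "tool_rot": TCP orientation; "wrist_force": force on the tool from outside, world axes, zero at the start; "ft_torque": the same for the moment, N m; "width": opening from 0.0 (shut) to 1.0 (fully open); "grasp_force": force on a finger pad.
Only numpy, scipy, OpenCV 4.12 (cv2) and the standard library are available. Lean on these libraries where they do the work, as an engineer would, in place of code of your own. Each camera call takes 0.05 s, during which the arm holds its last target. There are 200 camera calls.

### The job

Lock the thread spool on its stand: pick up the orange spring clip, which has an upright tab to hold it by, and push its open mouth sideways into the shaft groove between the steel washer on top of the spool and the black head, until it snaps fully home, then let go and leave it there. The groove's height must be found by touch or sight. Push gently, never ramming or forcing the clip, and leave the other things on the table where they are.

Things in the scene. Friction and masses are not known exactly. Their poses are not given: they have to be found in the camera images.
- stand: fixed grey round base (110 mm dia.) of the spool stand. Origin: centre of its underside on the table, on the vertical spindle axis. Above it, at the lowest setting: white spool with black ends (45 mm dia., z 28 to 89 mm), steel washer (90 mm dia., top at 93), bare steel shaft groove (24 mm dia., 93 to 102), black domed head (34 mm dia., 102 to 128).
- groove_low (a point): point on the spindle axis of the stand, level with the washer's top face at the lowest setting (93 mm up). Spool, washer, shaft and head really sit 0 to 30 mm higher together: the height differs each time, is locked against the push and not in the poses, so feel for the washer's top or look. The shaft is round; the clip may go on from any side.
- clip: loose orange clip with two sprung dark steel jaws, about 60 g, flat on the table. Origin: on its underside, where the shaft's centre comes when home. x points out of the open mouth, z up. Plate and jaws z 0 to 6 mm; plate x -54 to -12, y -21 to 21; its front edge x = -12 is the stop that meets the shaft. The flared jaws reach x = 20. Contact of over 18 N with the stand (jaw squeeze counted) damages it.
- clip_mouth (a point): in the clip's mouth at x = 8, y = 0, z = 3 mm of the clip's frame, between the jaws' noses: gap 20 mm here, about 31 mm at the tips. The jaws spring apart over the 24 mm shaft: they touch when the clip's origin is about 15 mm short of the axis, need a push of about 3 to 8 N (friction varies), snap over at about 8 mm short, then push falls off until the stop meets the shaft.
- clip_tab (a point): centre of the clip's upright orange tab, to be grasped across its 10 mm thickness (along the clip's y); the tab is 24 mm long along the clip's x and stands from 6 to 40 mm above the clip's underside. This point lies at x = -42, y = 0, z = 24 mm in the clip's frame.
- rack: white foam tube rack with holes, 60x150x28 mm; origin under its centre; bystander
- marker: red and white marker pen lying down, 17x135x16 mm; origin under its centre; bystander
- blue_clip: pale blue curved suture clip with black feet, 14x59x16 mm; origin under its centre; bystander, not the clip to fit
- tape: roll of tan tape lying flat, 96 mm dia., 25 mm high; origin under its centre; bystander
- cap: black screw cap, 34 mm dia., 22 mm high; origin under its centre; bystander
Things that resemble listed ones, but are neither listed nor needed, are in the scene too. There is more than one size of the clip; the job needs the smaller.

How it is judged:
On the way:
1. the clip is picked up clear of the table (height (world z) of clip above 0.03 m), for 0.2 s.
At the end, for the whole second after the job is handed in: The clip is home in the groove: its origin within 4 mm of the spindle axis seen from above and 90 to 128 mm above the stand's underside, level within 0.15 rad (about 9 degrees), at rest and let go (horizontal distance between clip and stand below 0.004 m and z of clip in the frame of stand between 0.09 and 0.128 m and angle between clip's own z axis and vertical below 0.15 rad and linear speed of clip below 0.02 m/s and contact force between clip and the fingers below 0.05 N); the robot touches nothing.
It fails at once if the clip is pressed against the stand, spool, washer or shaft with more than 18 N (contact force between clip and stand above 18 N).
It fails at once if the gripper or arm hits the stand with more than 15 N (contact force between any of the fingers, the arm and stand above 15 N).
It fails at once if a bystander is moved by more than 40 mm (distance of any of rack, marker, blue_clip, tape, cap from where it was at the start of the episode above 0.04 m).
It also fails if it takes over 58 s, if anything falls off the work surface, if the arm or the gripper's body presses on something with over 40 N, if the wrist force passes 120 N, or if a joint passes its speed limit or range.

## Working session

There is one attempt and no reset: what is moved stays moved. The work goes in short steps, Python scripts to look and compute and a shell command to move; the robot and the scene stay as the last step left them, time stands still between calls to the robot, and variables do not carry over. Pictures are saved under pics/ and viewed, at most 10 in all, crops included, and the job is handed in when it is done.

```bash
mkdir -p pics
python3 - <<'E'
from workcell import *
import cv2,numpy as np
s=read_state();print({k:np.round(v,4).tolist() for k,v in s.items()}, tcp_to_grasp if not callable(tcp_to_grasp) else tcp_to_grasp())
for n in("side","top"):
    cv2.imwrite(f"pics/{n}0.png",capture(n));c=calibration(n);print(n,c["fovy"],c["cx"],c["cy"],np.round(c["extrinsics"],4).tolist())
E
```

```text
{'time': 0.0, 'joint_pos': [1.0644, 0.3005, 1.5216, 0.0, 1.3207, -0.0666], 'dq': [-0.0017, -0.0014, -0.0016, 0.0005, 0.0012, -0.0019], 'tau': [0.0009, -54.3502, -36.1794, -0.0, 0.004, 0.0], 'tcp_pos': [0.2341, 0.4975, 0.3033], 'tool_rot': [-0.6852, -3.0656, 0.0017], 'wrist_force': [-0.1574, 0.4766, 0.238], 'ft_torque': [0.0094, 0.0324, -0.0473], 'grasp_force': 0.0, 'width': 1.0011} 0.0539
side 50.091087585389154 281.8422456620911 203.20169800633482 [[0.8478, -0.5299, -0.0234, -0.4848], [-0.2407, -0.3449, -0.9073, 0.2217], [0.4726, 0.7748, -0.4199, 0.6749], [0.0, 0.0, 0.0, 1.0]]
top 45.02236523636511 266.5703365060866 213.20526020467335 [[0.0292, -0.9996, 0.0041, -0.0034], [-0.9943, -0.0294, -0.1024, 0.5978], [0.1025, -0.0011, -0.9947, 1.0201], [0.0, 0.0, 0.0, 1.0]]
```

View pics/side0.png

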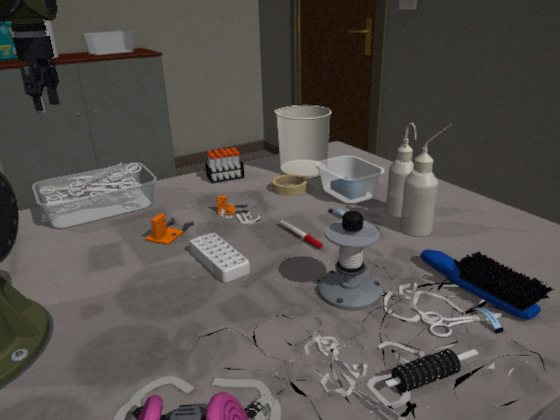

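View pics/top0.png

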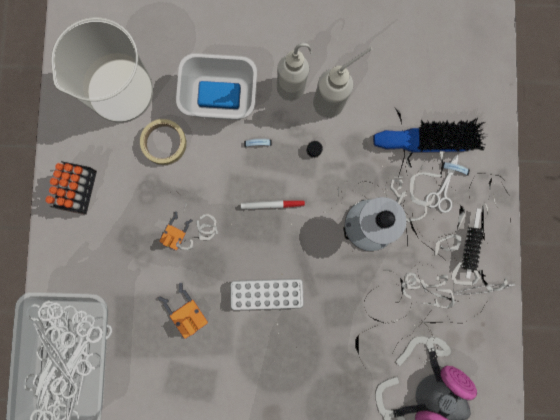

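Two orange clips are visible: the smaller one is at top (172,237) and side (225,205), and the larger is at top (188,318). The stand's head is at top (386,219) and side (352,222). I'll zoom in on both.

Run:
```python
import cv2,numpy as np
a=cv2.imread("pics/top0.png");b=cv2.imread("pics/side0.png")
r=lambda im,x,y,w,h,k:cv2.resize(im[y:y+h,x:x+w],None,fx=k,fy=k,interpolation=cv2.INTER_CUBIC)
o=np.vstack([np.hstack([r(a,140,205,80,60,5),r(b,190,175,80,60,5)]),np.hstack([r(a,330,185,100,75,4),r(b,310,200,100,75,4)])])
cv2.imwrite("pics/zoom.png",o);print(o.shape)
for n,im in(("top",a),("side",b)):
    h=cv2.cvtColor(im,cv2.COLOR_BGR2HSV);m=cv2.inRange(h,(5,170,90),(20,255,255))
    c,l,st,ce=cv2.connectedComponentsWithStats(m)
    print(n,[(st[i].tolist(),ce[i].round(1).tolist()) for i in range(1,c) if st[i,4]>40])
```

```text
(600, 800, 3)
top [([56, 164, 17, 7, 90], [64.3, 166.7]), ([75, 166, 7, 8, 46], [77.9, 169.5]), ([50, 171, 20, 15, 183], [60.5, 178.2]), ([71, 174, 8, 8, 48], [74.7, 177.4]), ([70, 182, 8, 8, 47], [73.4, 185.5]), ([50, 187, 25, 21, 261], [63.2, 196.4]), ([46, 197, 8, 6, 41], [49.6, 199.5]), ([160, 226, 24, 23, 295], [171.3, 236.6]), ([170, 301, 37, 37, 694], [188.3, 318.9])]
side [([207, 148, 33, 11, 224], [223.1, 152.6]), ([217, 196, 18, 19, 203], [224.2, 204.9]), ([146, 214, 37, 31, 581], [162.1, 231.0])]
```

View pics/zoom.png

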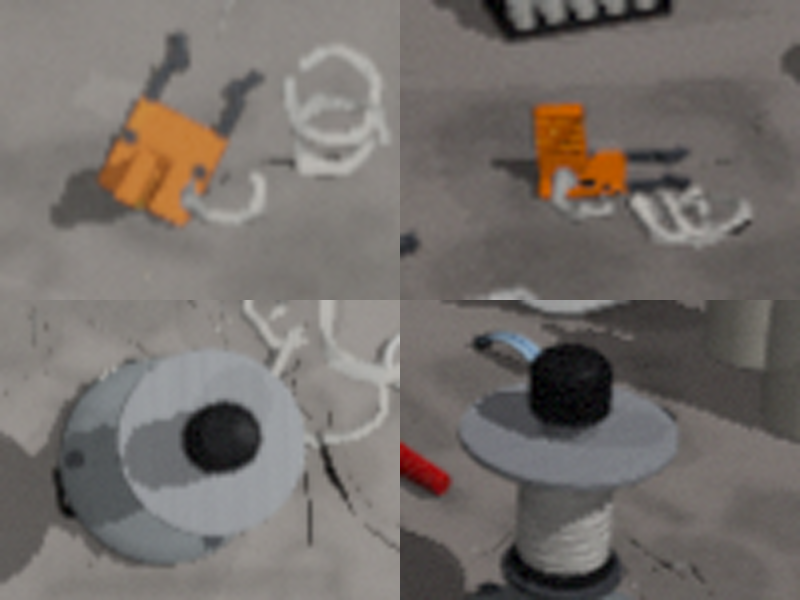

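```bash
cat > h.py <<'E'
import numpy as np
from workcell import calibration
C={n:calibration(n) for n in("side","top")}
def ray(n,u,v):
    c=C[n];f=210/np.tan(np.radians(c["fovy"])/2);E=np.array(c["extrinsics"]);R,t=E[:3,:3],E[:3,3]
    d=R.T@np.array([(u-c["cx"])/f,(v-c["cy"])/f,1]);return -R.T@t,d/np.linalg.norm(d)
def plane(n,u,v,z):
    o,d=ray(n,u,v);return o+d*(z-o[2])/d[2]
def tri(a,b):
    (o,d),(p,e)=ray("top",*a),ray("side",*b);s=np.linalg.lstsq(np.c_[d,-e],p-o,rcond=None)[0]
    P,Q=o+s[0]*d,p+s[1]*e;return (P+Q)/2,np.linalg.norm(P-Q)
def proj(n,P):
    c=C[n];f=210/np.tan(np.radians(c["fovy"])/2);E=np.array(c["extrinsics"]);q=E[:3,:3]@P+E[:3,3];return q[:2]/q[2]*f+[c["cx"],c["cy"]]
E
python3 - <<'E'
from h import *
np.set_printoptions(precision=4,suppress=True)
T=lambda x,y:(140+x/5-.4,205+y/5-.4)
fl,fr,rr=[plane("top",*T(*p),.006) for p in((138,97),(232,136),(183,227))]
jl,jr=[plane("top",*T(*p),.003) for p in((178,36),(258,76))]
print("front w",np.linalg.norm(fl-fr),"len",np.linalg.norm(fr-rr),"tips gap",np.linalg.norm(jl-jr))
fm=(fl+fr)/2;jm=(jl+jr)/2
h=[np.degrees(np.arctan2(*(v[1::-1]))) for v in (jm-fm,fr-rr,np.cross((0,0,1.),fr-fl))];print("headings",h,"tipdist",np.linalg.norm((jm-fm)[:2]))
for a in (np.mean(h),):
    x=np.r_[np.cos(np.radians(a)),np.sin(np.radians(a)),0];O=fm+.012*x;O[2]=0
    tab=O-.042*x;print("O",O,"tab",tab,"top px",proj("top",tab+[0,0,.04]),"side px tabtop",proj("side",tab+[0,0,.04]), proj("side",tab+[0,0,.024]))
Z=lambda x,y:(330+x/4-.4,185+y/4-.4);S=lambda x,y:(310+(x-400)/4-.4,200+(y-300)/4-.4)
w,g=tri(Z(211,142),S(569.5,435));print("washer ctr",w,g)
for z in(.093,.108,.123):print(z,plane("top",*Z(211,142),z), np.linalg.norm(plane("top",*Z(118,142),z)-plane("top",*Z(304,142),z)))
print("headtop",tri(Z(222,137),S(571,352)))
E
```

```text
front w 0.043307151716543014 len 0.043278651138306715 tips gap 0.038300732435414084
headings [np.float64(-24.94397742600296), np.float64(-25.84611255235436), np.float64(-20.755581233978596)] tipdist 0.029094105702768457
O [0.5744 0.1986 0.    ] tab [0.5359 0.2156 0.    ] top px [167.1484 239.8944] side px tabtop [221.1799 195.7482] [221.7108 201.8059]
washer ctr [ 0.5824 -0.2069  0.1137] 0.0001913725440658455
0.093 [ 0.5844 -0.2117  0.093 ] 0.09072812190995962
0.108 [ 0.583  -0.2083  0.108 ] 0.08934359492845916
0.123 [ 0.5816 -0.2048  0.123 ] 0.08795906794695871
headtop (array([ 0.5822, -0.2041,  0.1506]), np.float64(0.0019399665594581506))
```

```bash
cat >> h.py <<'E'
from scipy.spatial.transform import Rotation as Ro
from workcell import read_state
def delta(p,yx):
    "tool x heading yx deg (pointing down) and TCP p -> turn, shift mm from the measured pose"
    s=read_state();R=Ro.from_rotvec(s["tool_rot"]);a=np.radians(yx)
    T=Ro.from_matrix(np.array([[np.cos(a),np.sin(a),0],[np.sin(a),-np.cos(a),0],[0,0,-1]]))
    return (R.inv()*T).as_rotvec().round(4),(R.inv().apply(np.array(p)-s["tcp_pos"])*1000).round(1)
E
python3 -c "
from h import *
print(delta([.5359,.2156,.303],156),delta([.5359,.2156,.16],156))"
```

```text
(array([-0.0011, -0.0001, -0.0209]), array([-393.1, -126.6,    0.5])) (array([-0.0011, -0.0001, -0.0209]), array([-393.1, -126.5,  143.5]))
```

```bash
python3 -m jog '[0,0,-0.02,-47,-15,0,0.25, 0,0,-0.02,-94,-30,0,0.25, 0,0,-0.02,-141,-45,0,0.25, 0,0,-0.02,-188,-60,0,0.25, 0,0,-0.02,-235,-75,0,0.25, 0,0,-0.02,-282,-90,20,0.25, 0,0,-0.02,-325,-104,60,0.25, 0,0,-0.02,-360,-116,100,0.25, 0,0,-0.02,-380,-122,130,0.25, 0,0,-0.02,-393,-126.5,143.5,0.25, 0,0,-0.02,-393,-126.5,143.5,0.25, 0,0,-0.02,-393,-126.5,143.5,0.25, 0,0,-0.02,-393,-126.5,143.5,0.25, 0,0,-0.02,-393,-126.5,143.5,0.25]'
python3 - <<'E'
from h import *; import cv2
from workcell import capture
print(delta([.5359,.2156,.082],156),read_state()["joint_pos"])
a=capture("top");b=capture("side")
r=lambda im,x,y,w,h,k:cv2.resize(im[y:y+h,x:x+w],None,fx=k,fy=k,interpolation=cv2.INTER_CUBIC)
cv2.imwrite("pics/hover.png",np.hstack([r(a,120,190,100,100,4),r(b,175,150,100,100,4)]))
E
```

```text
time: 1.5
tcp_pos: [0.5357, 0.2167, 0.1617]
tool_rot: [0.653, 3.071, 0.002]
wrist_force: [-0.4, -0.2, -0.1]
width: 0.372
grasp_force: 0.0
(array([0.0013, 0.0014, 0.0002]), array([-0.5, -1. , 79.7])) [ 3.20996091e-01  5.12145893e-01  1.57665981e+00  3.86234223e-05
  1.05088898e+00 -8.31141055e-01]
```

View pics/hover.png

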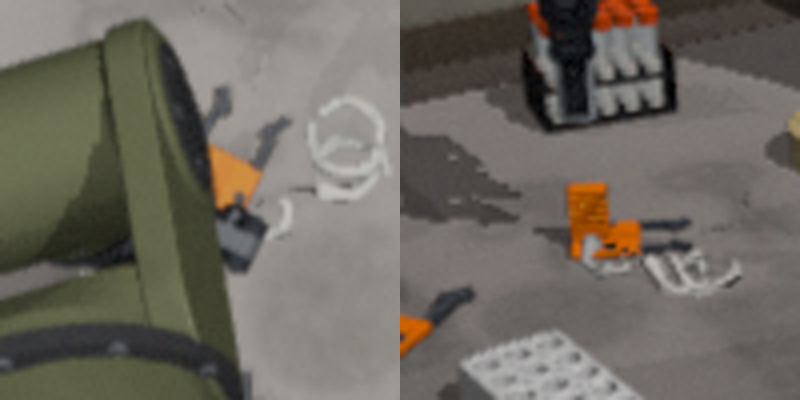

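The fingers hang straight above the tab: in the side view both are at about column 218, with the fingertips at row 180 and the tab top at row 196. Next I'll descend, then grip.

```bash
python3 -m jog '[0,0,0,0,-1,25,0.25, 0,0,0,0,-1,50,0.25, 0,0,0,0,-1,65,0.25, 0,0,0,0,-1,75,0.25, 0,0,0,-0.5,-1,79.5,0.25, 0,0,0,-0.5,-1,79.5,0.25]'
python3 - <<'E'
from h import *; import cv2
from workcell import capture
b=capture("side")
cv2.imwrite("pics/grasp.png",cv2.resize(b[150:250,165:265],None,fx=5,fy=5,interpolation=cv2.INTER_CUBIC))
E
```

```text
time: 2.2
tcp_pos: [0.5361, 0.2148, 0.081]
tool_rot: [0.655, 3.073, 0.0]
wrist_force: [0.0, 0.4, -0.7]
width: 0.372
grasp_force: 0.0
```

View pics/grasp.png

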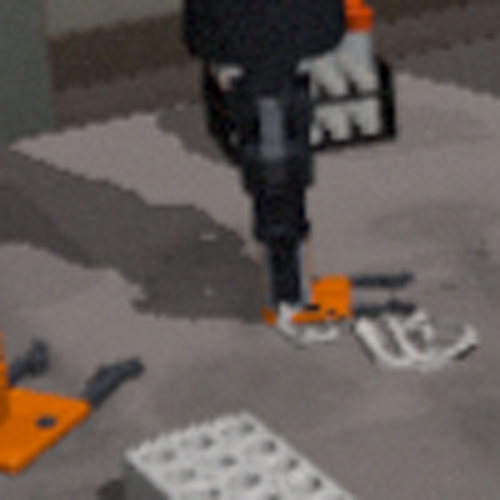

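The near finger (crop 285,270) covers the tab above the plate, so the tab is between the fingers. I'll close, then lift.

```bash
python3 -m jog '[0,0,0,0,0,-2,0.4, 0,0,0,0,0,-2,1, 0,0,0,0,0,-2,1, 0,0,0,0,0,-2,1, 0,0,0,0,0,-2,1, 0,0,0,0,0,-2,1]'; python3 -m jog '[0,0,0,0,0,-5,1, 0,0,0,0,0,-20,1, 0,0,0,0,0,-50,1, 0,0,0,0,0,-90,1, 0,0,0,0,0,-130,1, 0,0,0,0,0,-150,1, 0,0,0,0,0,-150,1, 0,0,0,0,0,-150,1]'
python3 - <<'E'
from h import *
# pre-approach: clip heading -24, origin 42 mm ahead of the TCP
x=np.r_[np.cos(np.radians(-24)),np.sin(np.radians(-24))];ax=np.array([.5825,-.207])
p=ax-x*(.042+.070);print(p,delta([*p,.230],156))
E
```

```text
time: 2.85
tcp_pos: [0.5364, 0.2149, 0.084]
tool_rot: [0.654, 3.071, 0.001]
wrist_force: [-0.8, -0.9, 7.0]
width: 0.105
grasp_force: 59.8
time: 3.65
tcp_pos: [0.5357, 0.2147, 0.2332]
tool_rot: [0.655, 3.072, 0.0]
wrist_force: [1.1, 0.1, -1.7]
width: 0.106
grasp_force: 58.6
[ 0.48018291 -0.1614455 ] (array([ 0.0002,  0.0003, -0.0009]), array([-102.6, -366.1,    3.1]))
```

```bash
python3 -m jog '[0,0,0,-8,-28,0,1, 0,0,0,-20,-72,0,1, 0,0,0,-33,-118,0,1, 0,0,0,-46,-164,0,1, 0,0,0,-59,-210,0,1, 0,0,0,-72,-256,0,1, 0,0,0,-85,-302,0,1, 0,0,0,-95,-338,0,1, 0,0,0,-100,-358,0,1, 0,0,0,-102.5,-366,0,1, 0,0,0,-102.5,-366,0,1, 0,0,0,-102.5,-366,0,1]'
python3 - <<'E'
from h import *; import cv2
from workcell import capture
a=capture("top");b=capture("side")
r=lambda im,x,y,w,h,k:cv2.resize(im[y:y+h,x:x+w],None,fx=k,fy=k,interpolation=cv2.INTER_CUBIC)
cv2.imwrite("pics/pre.png",np.hstack([r(a,310,170,100,100,4),r(b,285,150,100,100,4)]))
s=read_state();print(s["joint_pos"].round(3),s["wrist_force"],s["tcp_pos"])
p=s["tcp_pos"];x=np.r_[np.cos(np.radians(-24)),np.sin(np.radians(-24)),0]
for d in(.042+.02,):print("expected mouth tip px",proj("top",p+x*d-[0,0,.081]),proj("side",p+x*d-[0,0,.081]))
E
```

```text
time: 4.85
tcp_pos: [0.4804, -0.1604, 0.2324]
tool_rot: [-0.654, -3.072, -0.0]
wrist_force: [-0.3, -0.3, -1.0]
width: 0.106
grasp_force: 58.7
[-0.394  0.277  1.726  0.     1.14  -1.546] [-0.39335523 -0.42363884 -1.20028068] [ 0.4805679  -0.16013855  0.23268005]
expected mouth tip px [375.19846471 242.59226205] [322.53082851 214.89449425]
```

View pics/pre.png

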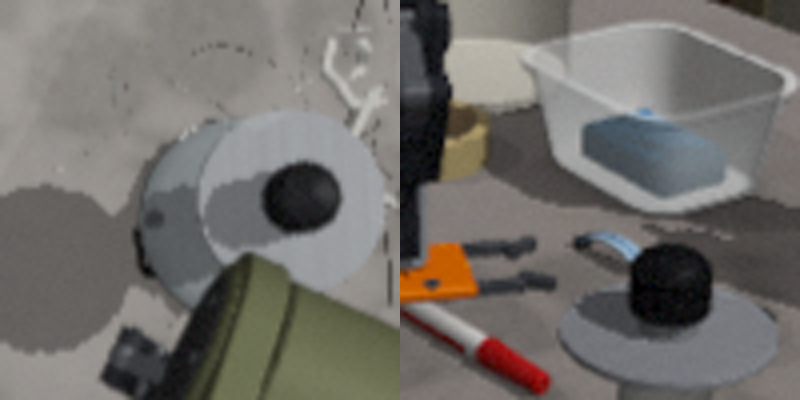

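Side view: the clip is level in the grip, with jaw tips at about (318,211) and (323,220), which matches the prediction to within 2 px. The washer is centred near (352,233). I'll advance over the washer rim and feel downward.

```bash
python3 -m jog '[0,0,0,-10,0,5,1, 0,0,0,-20,0,12,1, 0,0,0,-27,0,18,1, 0,0,0,-28,0,24,1, 0,0,0,-28,0,27,1, 0,0,0,-28,0,27,1, 0,0,0,-28,0,27,1, 0,0,0,-28,0,27,1, 0,0,0,-28,0,27,1]'
python3 -c "
from h import *
s=read_state();print(s['tcp_pos'],s['wrist_force'],s['ft_torque'],delta([.5825-.084*.9135,-.207+.084*.4067,.2],156))"
```

```text
time: 5.85
tcp_pos: [0.5059, -0.1727, 0.2062]
tool_rot: [0.655, 3.072, -0.0]
wrist_force: [-0.8, -0.6, -0.7]
width: 0.103
grasp_force: 58.7
[ 0.50594973 -0.17266629  0.20621232] [-0.77032888 -0.61565294 -0.74979555] [-0.00436642  0.02212915  0.01574282] (array([-0.    ,  0.0006, -0.0009]), array([ 0.1, -0.2,  6.2]))
```

```bash
for i in 1; do python3 -m jog '[0,0,0,0,0,1,1, 0,0,0,0,0,2,1, 0,0,0,0,0,3,1, 0,0,0,0,0,3,1]'; python3 -m jog '[0,0,0,0,0,0.5,1, 0,0,0,0,0,1,1, 0,0,0,0,0,1,1]'; python3 -m jog '[0,0,0,0,0,0.5,1, 0,0,0,0,0,1,1, 0,0,0,0,0,1,1]';  python3 -m jog '[0,0,0,0,0,0.5,1, 0,0,0,0,0,1,1, 0,0,0,0,0,1,1]'; done | grep -E 'tcp_pos|wrist'; python3 -c "
from h import *
s=read_state();print(s['ft_torque'])"
```

```text
tcp_pos: [0.5059, -0.1726, 0.2027]
wrist_force: [-0.1, -0.5, -0.9]
tcp_pos: [0.5059, -0.1727, 0.2018]
wrist_force: [-0.0, 0.4, -1.1]
tcp_pos: [0.506, -0.1727, 0.2009]
wrist_force: [0.2, 0.4, 0.4]
tcp_pos: [0.5061, -0.1727, 0.2005]
wrist_force: [-4.5, 1.3, 7.6]
[0.12240287 0.36325006 0.06537351]
```

Contact at TCP z ≈ 0.2008, so the washer top is about 0.117, within the allowed range. I'll back off by about half the 3 mm play, then approach.

```bash
python3 -m jog '[0,0,0,0,0,-1,1, 0,0,0,0,0,-2,1, 0,0,0,0,0,-2,1, 0,0,0,0,0,-2,1]' | grep -E 'tcp_pos|wrist'
python3 - <<'E'
from h import *; import cv2
from workcell import capture
a=capture("top");b=capture("side")
r=lambda im,x,y,w,h,k:cv2.resize(im[y:y+h,x:x+w],None,fx=k,fy=k,interpolation=cv2.INTER_CUBIC)
cv2.imwrite("pics/near.png",r(b,300,190,100,75,8))
E
```

```text
tcp_pos: [0.5059, -0.1726, 0.2017]
wrist_force: [-0.4, -0.7, -0.9]
```

View pics/near.png

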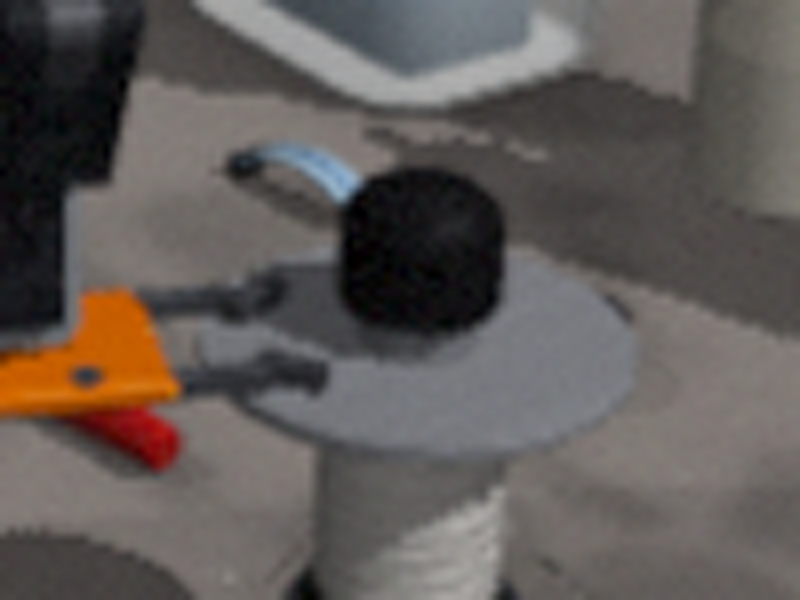

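The jaw tips are just above the washer at crop (280,285) and (322,375), below the head's rim and aimed at the shaft. I'll check the lateral alignment numerically.

Run:
```python
from h import *
S=lambda x,y:(300+x/8-.45,190+y/8-.45)
x=np.r_[np.cos(np.radians(-24)),np.sin(np.radians(-24)),0];y=np.r_[-x[1],x[0],0]
tcp=read_state()["tcp_pos"]
m=(plane("side",*S(276,288),.122)+plane("side",*S(320,377),.122))/2
w,g=tri((330+211/4-.4,185+142/4-.4),S(416,352));print("washer",w,g)
Z=lambda a,b:(330+a/4-.4,185+b/4-.4)
axs=[plane("top",*Z(211,142),.117),plane("side",*S(416,350),.117),plane("side",*S(422,352),.122)]
print("tips rel tcp fwd/lat mm",(m-tcp)@x*1e3,(m-tcp)@y*1e3)
for a in axs:print(a,"axis rel tcp fwd/lat",(a-tcp)@x*1e3,(a-tcp)@y*1e3)
```

```text
washer [ 0.58208999 -0.20672637  0.11343543] 0.0009360090165131189
tips rel tcp fwd/lat mm 57.05939647917658 -2.4886068649498228
[ 0.58213312 -0.20618594  0.117     ] axis rel tcp fwd/lat 83.27568700365842 0.3639222993231875
[ 0.5778229  -0.21086604  0.117     ] axis rel tcp fwd/lat 81.24166846340921 -5.664685327479551
[ 0.5722019 -0.2191019  0.122    ] axis rel tcp fwd/lat 79.45646031387204 -15.474785069415265
```

```bash
(python3 -m jog '[0,0,0,-2,0,-0.6,1, 0,0,0,-5,0,-0.6,1, 0,0,0,-8,0,-0.6,1, 0,0,0,-10,0,-0.6,1, 0,0,0,-10,0,-0.6,1, 0,0,0,-10,0,-0.6,1]';python3 -m jog '[0,0,0,-2,0,0,1, 0,0,0,-4,0,0,1, 0,0,0,-6,0,0,1, 0,0,0,-6,0,0,1, 0,0,0,-6,0,0,1]') | grep -E 'tcp_pos|wrist'; python3 -c "
from h import *
s=read_state();print(s['ft_torque'],delta([.5821-.042*.9135,-.2062+.042*.4067,.2022],156))"
```

```text
tcp_pos: [0.5151, -0.1767, 0.2024]
wrist_force: [0.7, 0.1, -0.1]
tcp_pos: [0.5206, -0.1792, 0.2024]
wrist_force: [-0.1, 0.4, -0.5]
[ 0.02312161 -0.02916265 -0.00713338] (array([-0.    , -0.0001, -0.001 ]), array([-25.2,   0.4,   0.2]))
```

```bash
(python3 -m jog '[0,0,0,-1,0,0,1, 0,0,0,-2,0,0,1, 0,0,0,-3,0,0,1, 0,0,0,-4,0,0,1, 0,0,0,-4,0,0,1, 0,0,0,-4,0,0,1]';python3 -m jog '[0,0,0,-1,0,0,1, 0,0,0,-2,0,0,1, 0,0,0,-3,0,0,1, 0,0,0,-4,0,0,1, 0,0,0,-4,0,0,1]') | grep -E 'tcp_pos|wrist'
python3 - <<'E'
from h import *; import cv2
from workcell import capture
s=read_state();print(s['ft_torque'])
a=capture("top");b=capture("side")
r=lambda im,x,y,w,h,k:cv2.resize(im[y:y+h,x:x+w],None,fx=k,fy=k,interpolation=cv2.INTER_CUBIC)
cv2.imwrite("pics/near2.png",r(b,310,205,80,60,10))
E
```

```text
tcp_pos: [0.5242, -0.1808, 0.2024]
wrist_force: [-1.1, -0.5, -0.8]
tcp_pos: [0.528, -0.1825, 0.2025]
wrist_force: [0.4, -0.9, -0.3]
[-0.00705899  0.00963022  0.06036296]
```

View pics/near2.png

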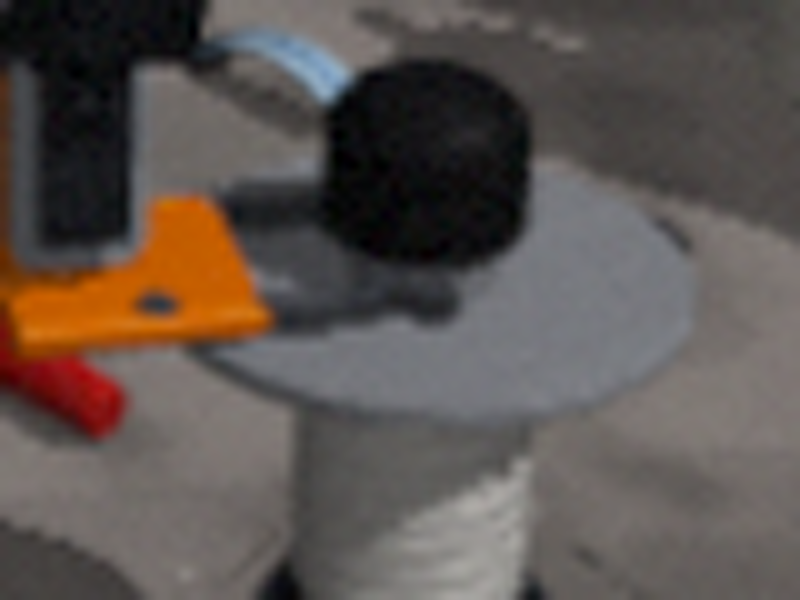

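The near jaw tip (crop 440,300) has passed under the head's edge, with the clip level between washer and head and no force. Pushing on in small steps.

```bash
(python3 -m jog '[0,0,0,-1,0,0,1, 0,0,0,-2,0,0,1, 0,0,0,-2,0,0,1]';python3 -m jog '[0,0,0,-1,0,0,1, 0,0,0,-2,0,0,1, 0,0,0,-2,0,0,1]'; python3 -m jog '[0,0,0,-1,0,0,1, 0,0,0,-2,0,0,1, 0,0,0,-2,0,0,1]') | grep -E 'tcp_pos|wrist'; python3 -c "
from h import *
s=read_state();print(s['ft_torque'],delta([.5821-.042*.9135,-.2062+.042*.4067,.2022],156))"
```

```text
tcp_pos: [0.5298, -0.1833, 0.2025]
wrist_force: [-0.5, -0.5, -0.6]
tcp_pos: [0.5315, -0.1841, 0.2024]
wrist_force: [-1.0, -0.3, -1.2]
tcp_pos: [0.5333, -0.1849, 0.2023]
wrist_force: [-3.0, 1.2, -1.6]
[ 0.18181191  0.60442185 -0.02157022] (array([-0.    , -0.0005, -0.001 ]), array([-11.3,   0.4,   0.1]))
```

```bash
(python3 -m jog '[0,0,0,-1,0,0,1, 0,0,0,-2,0,0,1, 0,0,0,-2,0,0,1]';python3 -m jog '[0,0,0,-1,0,0,1, 0,0,0,-2,0,0,1, 0,0,0,-2,0,0,1]') | grep -E 'tcp_pos|wrist'; python3 -c "
from h import *
s=read_state();print(s['ft_torque'],delta([.5821-.042*.9135,-.2062+.042*.4067,.2022],156))"
```

```text
tcp_pos: [0.5353, -0.1858, 0.2025]
wrist_force: [-2.9, 1.0, -1.8]
tcp_pos: [0.5373, -0.1867, 0.2026]
wrist_force: [-1.3, -0.1, -2.2]
[ 0.07214605  0.27598373 -0.02813622] (array([ 0.    ,  0.0008, -0.001 ]), array([-6.9,  0.4,  0.4]))
```

The force peaked at about 3 N and is falling, so the jaws have snapped over. Next I'll close the last few mm to the stop.

```bash
(python3 -m jog '[0,0,0,-1,0,0,1, 0,0,0,-2,0,0,1, 0,0,0,-2,0,0,1]';python3 -m jog '[0,0,0,-1,0,0,1, 0,0,0,-2,0,0,1, 0,0,0,-2,0,0,1]';python3 -m jog '[0,0,0,-1,0,0,1, 0,0,0,-1.5,0,0,1, 0,0,0,-1.5,0,0,1]') | grep -E 'tcp_pos|wrist'; python3 -c "
from h import *
s=read_state();print(s['ft_torque'],delta([.5821-.042*.9135,-.2062+.042*.4067,.2022],156))"
```

```text
tcp_pos: [0.5391, -0.1875, 0.2026]
wrist_force: [-0.1, -1.1, -1.3]
tcp_pos: [0.5409, -0.1883, 0.2026]
wrist_force: [1.0, -1.8, -0.5]
tcp_pos: [0.5422, -0.1888, 0.2026]
wrist_force: [0.3, -1.9, -1.5]
[-0.09540534 -0.050589   -0.03935451] (array([-0.    ,  0.0004, -0.0009]), array([-1.6,  0.4,  0.4]))
```

```bash
(python3 -m jog '[0,0,0,-0.5,-0.3,0,1, 0,0,0,-1,-0.5,0,1, 0,0,0,-1,-0.5,0,1]';python3 -m jog '[0,0,0,-0.5,0,0,1, 0,0,0,-0.7,0,0,1, 0,0,0,-0.7,0,0,1]';python3 -m jog '[0,0,0,-0.4,0,0,1, 0,0,0,-0.7,0,0,1, 0,0,0,-0.7,0,0,1]') | grep -E 'tcp_pos|wrist'; python3 -c "
from h import *
s=read_state();print(s['ft_torque'],delta([.5821-.042*.9135,-.2062+.042*.4067,.2022],156))"
```

```text
tcp_pos: [0.5428, -0.1896, 0.2025]
wrist_force: [1.3, -0.8, -1.0]
tcp_pos: [0.5434, -0.1899, 0.2025]
wrist_force: [0.5, 0.7, -0.4]
tcp_pos: [0.544, -0.1902, 0.2024]
wrist_force: [-0.8, 0.7, -0.5]
[ 0.10245774 -0.06272045  0.00205443] (array([-0.    , -0.0001, -0.0009]), array([0.7, 0.9, 0.2]))
```

```bash
(python3 -m jog '[0,0,0,-0.4,0,0,1, 0,0,0,-0.7,0,0,1, 0,0,0,-0.7,0,0,1]';python3 -m jog '[0,0,0,-0.4,0,0,1, 0,0,0,-0.7,0,0,1, 0,0,0,-0.7,0,0,1]') | grep -E 'tcp_pos|wrist'; python3 -c "
from h import *
s=read_state();print(s['ft_torque'],delta([.5821-.042*.9135,-.2062+.042*.4067,.2022],156))"
```

```text
tcp_pos: [0.5445, -0.1905, 0.2025]
wrist_force: [-1.8, 0.4, -0.5]
tcp_pos: [0.5449, -0.1906, 0.2025]
wrist_force: [-7.2, 3.0, 3.3]
[ 0.51344759  1.18664949 -0.00956881] (array([-0.0001, -0.0018, -0.0009]), array([1.6, 0.9, 0.3]))
```

Stop met, at 7.8 N. I'll relax 0.5 mm, lower gently towards the washer, open and look.

```bash
python3 -m jog '[0,0,0,0.3,0,0,1, 0,0,0,0.5,0,0.6,1, 0,0,0,0.5,0,1.1,1, 0,0,0,0.5,0,1.1,1]' | grep -E 'tcp_pos|wrist'; python3 -m jog '[0,0,0,0,0,0,0.6, 0,0,0,0,0,0,0.25, 0,0,0,0,0,0,0.25, 0,0,0,0,0,0,0.25, 0,0,0,0,0,0,0.25]'; python3 -m jog '[0,0,0,0,0,-3,0.25, 0,0,0,0,0,-10,0.25, 0,0,0,0,0,-25,0.25, 0,0,0,0,0,-45,0.25, 0,0,0,10,0,-70,0.25, 0,0,0,50,0,-85,0.25, 0,0,0,95,0,-90,0.25, 0,0,0,140,0,-90,0.25, 0,0,0,150,0,-90,0.25, 0,0,0,150,0,-90,0.25]'
python3 - <<'E'
import cv2,numpy as np
from workcell import capture
a=capture("top");b=capture("side")
r=lambda im,x,y,w,h,k:cv2.resize(im[y:y+h,x:x+w],None,fx=k,fy=k,interpolation=cv2.INTER_CUBIC)
cv2.imwrite("pics/end.png",np.hstack([r(a,335,175,80,80,5),r(b,310,195,80,80,5)]))
E
```

```text
tcp_pos: [0.5447, -0.1905, 0.2012]
wrist_force: [-5.8, 2.0, 1.3]
time: 14.75
tcp_pos: [0.5449, -0.1906, 0.2014]
tool_rot: [0.655, 3.072, -0.0]
wrist_force: [-0.5, -0.9, -0.2]
width: 0.377
grasp_force: 0.0
time: 15.75
tcp_pos: [0.4074, -0.1292, 0.2925]
tool_rot: [0.654, 3.071, -0.001]
wrist_force: [0.7, -0.2, 1.0]
width: 0.373
grasp_force: 0.0
```

View pics/end.png

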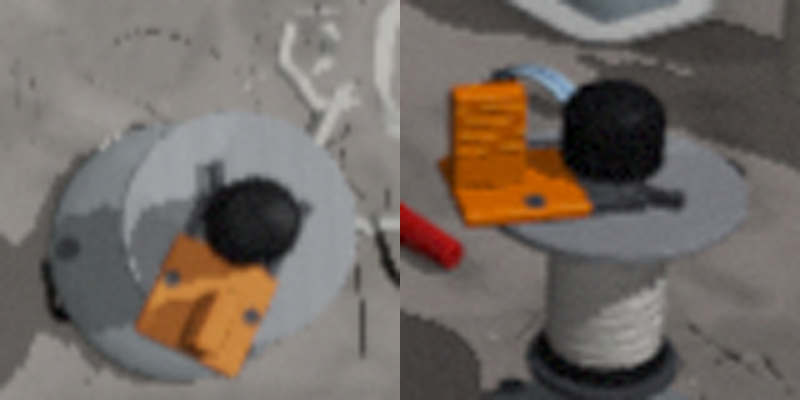

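The clip sits level in the groove. Its plate front is at the head's rim (top crop about (230,252)), both jaws straddle the shaft, and the gripper is clear. Handing in.

```bash
python3 -c "
from workcell import *
print(close_job())"
```

```text
the job is handed in; nothing more can be done
None
```

The smaller orange clip is pushed fully home in the spool stand's groove and released, the largest push I read was about 8 N at the stop, and the job was handed in at about 16 s; no verdict was returned.

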